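# Set the spray-glazing air valve: shut to the stop, two turns open, hand on the handle

## Robot

A 6-joint arm with a two-finger parallel gripper is mounted at the origin on the work surface. World frame = base frame: x ahead of the robot, y to its left, z up, the work surface at z = 0. Lengths are in m, angles in rad, forces in N, time in s.
With the tool pointing down it reaches from about 0.375 to 0.9 m from the base axis. Payload 3.1 kg.
Tool frame: the origin (TCP) lies at the very end of the fingers, on their centre line; the grasp point (between the pads) lies 19 mm behind it; z points along the fingers, y is the direction in which the jaws open and shut (so a half turn about z gives the same grasp; the last joint's range is limited). The gripper opens to 85 mm and grips with 20 to 120 N. Pads are 22 mm wide; open, the fingers measure 114 mm over their backs; the gripper's body (76 mm by 85 mm) begins 54 mm behind the grasp point. The pads swing forward as they close: fully open they stand 13 mm farther back than shut.
Start: joints at [1.161, 0.527, 1.433, -0, 1.181, -0.178], TCP at [0.144, 0.608, 0.231] pointing down, gripper open.
Joint ranges: [-3.08, 3.08], [-0.75, 2.2], [0.22, 2.44], [-1.43, 4.57], [0, 2.65], [-2.85, 2.85]. Speed limits (rad/s): [2.79, 2.79, 3.14, 3.14, 3.14, 3.14].

## Interface

Orientations are given as a unit quaternion [x, y, z, w].
In Python, from station import manip gives the robot as it stands. The module is installed in compiled form; this text tells all that it offers.
- The arm moves only by the tool send_rows, never from a script. Its argument "commands" is a list of rows, each an object with "delta_pos": the shift along the world's x, y, z in cm, a list of three; "yaw": the turn about the world's z in rad. A call has 1 to 10 rows; each row shifts and turns the pose as measured when the row begins; what a row does not reach is not made up. A row lasts 1/8 s, in which the tool goes at most 62.5 mm and 10.7 degrees, less where a joint would pass 70% of its speed; a pose out of reach is approached as far as the arm can. A call is refused whole if a number of a shift passes 6.25 or a number of a turn 0.188, either way. A call with a gripper value outside its range is refused whole. "grip" is the closure, from -1 (fully open) to 1 (shut), set as the call begins (left out, the last holds). The fingers move at their own pace and stop on an object; "force" is the grip in N (left out, the last holds). Time passes only in rows, so rows that do not move let the fingers close. It gives the time, the measured TCP pose, the force and the opening at its end, in the units of the state.
- manip.sense(): the state, without advancing time (a new reading comes with each control period).
- manip.snapshot(name): name is "scene" or "top" or "wrist"; returns the picture (384x512x3 uint8, blue, green, red); there is no depth.
- manip.get_calibration(name): a dict with "fx", "fy", "cx", "cy" (pixels), "world_to_cam" (4x4, takes a point from world to camera coordinates); the wrist camera has in their place "mount" (4x4, takes a point from camera to tool coordinates, whose origin is the TCP and whose axes are the flange's). Camera axes: x right, y down, z forward; pixel columns grow to the right and rows downward; lengths in m; the calibration is good to about 2 mm. A picture is of the moment at which its call begins: read the wrist's pose just before it. get_calibration takes no time and is no camera call.
- manip.sign_off(): hands the job in, once; it reports no verdict.
The state is a dict: "t": time; "q": joint angles; "qd": joint speeds; "tau": joint torques, N m; "tcp_pos": TCP position; "tool_rot": TCP orientation; "force": force on the tool from outside, world axes, zero at the start; "ft_torque": the same for the moment, N m; "finger_gap": opening from 0.0 (shut) to 1.0 (fully open).
Only numpy, scipy, OpenCV 4.12 (cv2) and the standard library are available. Lean on these libraries where they do the work, as an engineer would, in place of code of your own. Each camera call takes 0.05 s, during which the arm holds its last target. There are 200 camera calls.

## Task

The air valve on the glazing bench has to be set for the spray gun. Take the upright crank handle of its handwheel, wind the wheel clockwise (seen from above) until you feel it come up against its closed stop, then back it off exactly two full turns anticlockwise from there. Finish while still gripping the handle, standing still, so that the valve can be shut at once; leave the bowl, jar and brush around it where they are.

Things in the scene. Friction and masses are not known exactly. Their poses are not given: they have to be found in the camera images.
- valve (a joint): Angle of the handwheel, rad: 0 at the closed stop (firm, rigid), growing anticlockwise seen from above (opening); one turn is 6.283, fully open 22. Starts part-open, 1.5 to 8. Upright axis, the wheel keeps its height; friction of 0.15 N m (3 N at the handle) holds it where it is left. Grey cast wheel, 136 mm over the rim, rim 12 mm thick, three spokes, rim top 116 mm above the bench.
- valve_stand: The stand, fixed to the bench: a 120 x 160 mm steel plate (origin at the centre of its underside) with an upright brass valve body and a steel pipe along its y, 45 mm up, ending in a round pressure gauge on the +y side (top at 102 mm) and a hose coupling on the -y side. The wheel's axis passes upright through its origin.
- hub (a point): Point on the wheel's upright axis, at the top of the hub, 122 mm above the bench; nothing but the handle stands higher. Its axes are those of the stand: the handle lies towards -x of the hub when the joint is 0 and at each full turn.
- handle: The revolving crank handle: a black upright round grip, 20 mm in diameter and 50 mm long, standing on the wheel 55 mm from the wheel's axis. Its origin is the centre of its lower end, 122 mm above the bench; its top is 172 mm above the bench. It spins freely about its own upright axis on its pin, so fingers holding it from above can carry it round the circle without turning.
- grip (a point): Point on the handle's axis, 28 mm above its lower end (150 mm above the bench): where to grip it.
- bowl: Bystander: small pink ceramic bowl, 124 mm across, 55 mm high, loose on the bench beside the valve, 0.2 to 0.25 m from its axis; origin at the centre of its underside.
- jar: Bystander: amber glass jar with a black cap, 64 mm across, 80 mm high, loose on the bench on the other side, 0.21 to 0.26 m from the axis; origin at the centre of its underside.
- brush: Bystander: glazing brush, 190 mm long, lying on the bench on the far side of the valve, 0.17 to 0.22 m from its axis; origin about the middle of its length, x along the handle.

How it is judged:
By the outcome, as a careful person would: the job done as asked, in the order asked, and still so for the second after the job is handed in, while the arm keeps its last pose, push and grip.
It also fails if it takes over 69 s, if anything falls off the work surface, if the arm or the gripper's body presses on something with over 40 N, if the wrist force passes 120 N, or if a joint passes its speed limit or range.

## Working session

There is one attempt and no reset: what is moved stays moved. The work goes in short steps, Python scripts to look and compute and a tool call to move; the robot and the scene stay as the last step left them, time stands still between calls to the robot, and variables do not carry over. Pictures are saved under pics/ and viewed, about 8 in all and at most 12, crops included, and the job is handed in when it is done.

Besides the shell and the picture viewer there is one more tool, called after "Request:" in YAML: its name, and indented under it one key for each argument. send_rows: Moves the arm, as the interface text tells. Its arguments: {"type":"object","properties":{"commands":{"type":"array","items":{"type":"object","properties":{"delta_pos":{"type":"array","items":{"type":"number"}},"yaw":{"type":"number"}}}},"grip":{"type":"number"},"force":{"type":"number"}},"required":["commands"]}

```bash
mkdir -p pics
python3 - <<'E'
from station import manip
import cv2,numpy as np
s=manip.sense();print(s['t'],s['tcp_pos'],s['tool_rot'],s['finger_gap'])
a=manip.snapshot('scene');b=manip.snapshot('top')
cv2.imwrite('pics/scene.png',a);cv2.imwrite('pics/top.png',b)
cv2.imwrite('pics/both.png',np.hstack([cv2.resize(a,(400,300)),cv2.resize(b,(400,300))]))
for n in('scene','top'):
  print(manip.get_calibration(n))
E
```

```text
0.0 [0.14327777 0.60757946 0.23031467] [ 1.15672382e-01  9.93286771e-01 -1.08614842e-03 -3.33232366e-04] 0.9981649534181978
{'fx': 354.7309279556243, 'fy': 354.7309279556243, 'cx': 256.8284952690081, 'cy': 194.37143602346902, 'world_to_cam': array([[-0.82288453,  0.56794496,  0.01730839,  0.48673953],
       [ 0.43981771,  0.65593822, -0.61343739, -0.262869  ],
       [-0.35975191, -0.4971756 , -0.78955367,  1.35536421],
       [ 0.        ,  0.        ,  0.        ,  1.        ]])}
{'fx': 388.4920419824077, 'fy': 388.4920419824077, 'cx': 252.08930502263243, 'cy': 190.20242770280714, 'world_to_cam': array([[-0.14655193, -0.9891896 , -0.00514444,  0.12193913],
       [-0.95929206,  0.14338786, -0.24330776,  0.632957  ],
       [ 0.24141515, -0.0307222 , -0.9699355 ,  0.93990523],
       [ 0.        ,  0.        ,  0.        ,  1.        ]])}
```

View pics/top.png

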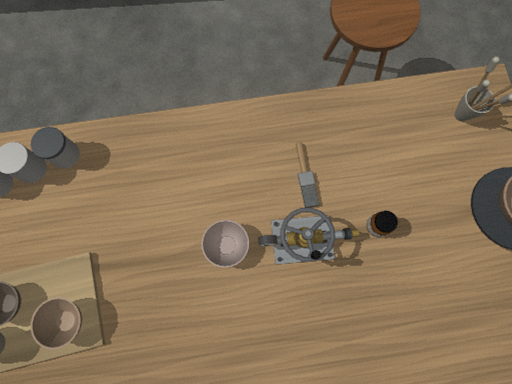

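View pics/scene.png

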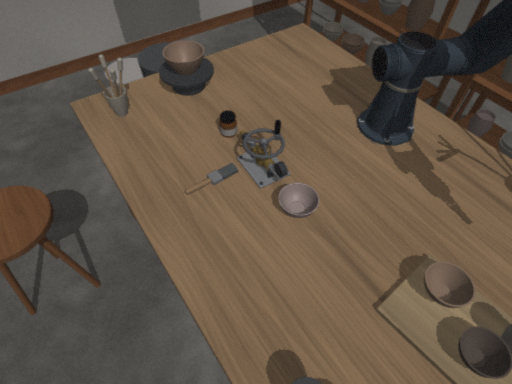

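Top view: wheel hub near (307,234), black handle near (316,255), gauge (265,240), bowl on +y and jar on -y. Enlarging both.

Run:
```python
import cv2,numpy as np
b=cv2.imread('pics/top.png')[195:275,255:365];a=cv2.imread('pics/scene.png')[110:190,225:300]
cv2.imwrite('pics/c.png',np.hstack([cv2.resize(b,None,fx=4,fy=4,interpolation=2),cv2.resize(a,None,fx=4,fy=4,interpolation=2)]))
```

```text
(no output)
```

View pics/c.png

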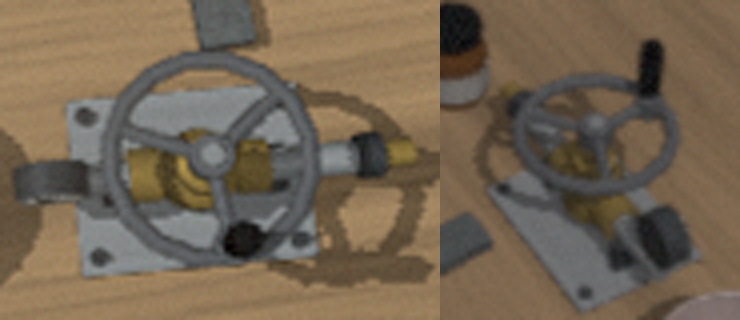

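```bash
cat > h.py <<'E'
from station import manip
import numpy as np
def atz(n,u,v,z):
    c=manip.get_calibration(n);M=c['world_to_cam'];R=M[:3,:3];o=-R.T@M[:3,3]
    d=R.T@np.array([(u-c['cx'])/c['fx'],(v-c['cy'])/c['fy'],1]);return o+d*(z-o[2])/d[2]
E
python3 - <<'E'
from h import *
T=lambda x,y,z:atz('top',255+(x-1.5)/4,195+(y-1.5)/4,z)
S=lambda x,y,z:atz('scene',225+(x-440-1.5)/4,110+(y-1.5)/4,z)
np.set_printoptions(precision=4,suppress=True)
h=[T(211,153,.122),S(595,119,.122)];g=[T(243,240,.172),S(652,43,.172)]
print('hub',h,'handle',g)
for a,b in zip(h,g):print(np.hypot(*(b-a)[:2]),np.arctan2(*(b-a)[1::-1]))
print('rim',[T(x,159,.113)for x in(103,319)],[T(211,y,.113)for y in(52,266)])
c=[T(66,102,.008),T(80,275,.008),T(318,258,.008),T(302,84,.008)]
print(c,np.mean(c,0)); d=c[0]-c[3]+c[1]-c[2];print('stand y dir',np.arctan2(d[1],d[0]),'-> -x dir', np.arctan2(d[1],d[0])+np.pi/2)
print(manip.sense()['force'])
E
```

```text
hub [array([ 0.5072, -0.0887,  0.122 ]), array([ 0.5068, -0.09  ,  0.122 ])] handle [array([ 0.4499, -0.0899,  0.172 ]), array([ 0.4526, -0.0926,  0.172 ])]
0.05735912241041406 -3.1204506363325395
0.05419250459438255 -3.094262943413293
rim [array([ 0.5144, -0.0238,  0.113 ]), array([ 0.4948, -0.155 ,  0.113 ])] [array([ 0.5706, -0.1016,  0.113 ]), array([ 0.4408, -0.0777,  0.113 ])]
[array([ 0.5697, -0.0142,  0.008 ]), array([ 0.4526, -0.0049,  0.008 ]), array([ 0.4402, -0.1647,  0.008 ]), array([ 0.5581, -0.1772,  0.008 ])] [ 0.5052 -0.0903  0.008 ]
stand y dir 1.4967004328960436 -> -x dir 3.06749675969094
[ 0.0595 -0.3096 -0.0077]
```

Request:
send_rows:
  commands:
    - {"delta_pos": [3.5,-3,0],"yaw": 0.02}
    - {"delta_pos": [3.5,-3.5,0],"yaw": 0.02}
    - {"delta_pos": [3.5,-3.5,0],"yaw": 0.02}
    - {"delta_pos": [3.5,-3.5,0],"yaw": 0.02}
    - {"delta_pos": [3.5,-3.5,0],"yaw": 0.02}
    - {"delta_pos": [3.5,-4,0],"yaw": 0.02}
    - {"delta_pos": [3,-4,0],"yaw": 0.02}
    - {"delta_pos": [2,-5,0],"yaw": 0.02}
    - {"delta_pos": [1,-5,0]}
    - {"delta_pos": [1,-5,0]}
  grip: -1
  force: 60

```text
validation failed for argument at $.co...
```

Request:
send_rows:
  commands:
    - {"delta_pos": [3.5,-3.0,0.0],"yaw": 0.02}
    - {"delta_pos": [3.5,-3.5,0.0],"yaw": 0.02}
    - {"delta_pos": [3.5,-3.5,0.0],"yaw": 0.02}
    - {"delta_pos": [3.5,-3.5,0.0],"yaw": 0.02}
    - {"delta_pos": [3.5,-3.5,0.0],"yaw": 0.02}
    - {"delta_pos": [3.5,-4.0,0.0],"yaw": 0.02}
    - {"delta_pos": [3.0,-4.0,0.0],"yaw": 0.02}
    - {"delta_pos": [2.0,-5.0,0.0],"yaw": 0.02}
    - {"delta_pos": [1.0,-5.0,0.0],"yaw": 0.0}
    - {"delta_pos": [1.0,-5.0,0.0],"yaw": 0.0}
  grip: -1
  force: 60

```text
t: 1.35
tcp_pos: [0.429, 0.197, 0.2267]
tool_rot: [0.029, 1.0, -0.002, -0.001]
force: [1.4, 0.1, 0.4]
finger_gap: 0.997
```

Request:
send_rows:
  commands:
    - {"delta_pos": [0.3,-5.0,0.0],"yaw": 0.0}
    - {"delta_pos": [0.3,-5.0,0.0],"yaw": 0.0}
    - {"delta_pos": [0.3,-5.0,0.0],"yaw": 0.0}
    - {"delta_pos": [0.3,-5.0,0.0],"yaw": 0.0}
    - {"delta_pos": [0.3,-4.5,0.0],"yaw": 0.0}
    - {"delta_pos": [0.3,-3.0,0.0],"yaw": 0.0}
    - {"delta_pos": [0.3,-1.3,0.0],"yaw": 0.0}
    - {"delta_pos": [0.0,0.0,0.0],"yaw": 0.0}

```text
t: 2.35
tcp_pos: [0.4497, -0.1032, 0.2255]
tool_rot: [0.032, 0.999, -0.001, -0.001]
force: [-0.1, 0.1, -0.6]
finger_gap: 0.996
```

Run:
```python
from h import *
import cv2
s=manip.sense();w=manip.snapshot('wrist');t=manip.snapshot('top')
print(s['tcp_pos'],s['tool_rot'],s['force'],s['q'])
cv2.imwrite('pics/w1.png',np.hstack([cv2.resize(w,(448,336)),cv2.resize(t[185:285,250:350],(336,336),interpolation=2)]))
c=manip.get_calibration('wrist');print(c)
```

```text
[ 0.4497147  -0.1032288   0.22550399] [ 3.22979734e-02  9.99476773e-01 -1.44982305e-03 -9.58260818e-04] [-0.10276237  0.09260147 -0.62856391] [-0.46630779  0.31773028  1.83482277 -0.00411198  0.98956301 -1.97023823]
{'fx': 303.39391784468233, 'fy': 303.39391784468233, 'cx': 254.13349007054694, 'cy': 197.32737880689777, 'mount': array([[ 8.90044060e-04, -9.55297430e-01, -2.95645104e-01,
         7.51511284e-02],
       [ 9.99999415e-01,  1.03205209e-03, -3.24284670e-04,
         1.06092706e-03],
       [ 6.14909461e-04, -2.95644643e-01,  9.55297790e-01,
        -1.41669967e-01],
       [ 0.00000000e+00,  0.00000000e+00,  0.00000000e+00,
         1.00000000e+00]])}
```

View pics/w1.png

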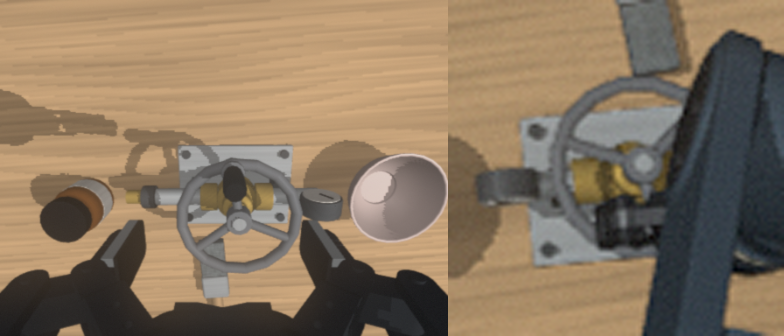

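```bash
cat >> h.py <<'E'
from scipy.spatial.transform import Rotation as Ro
def wz(u,v,z,p,q):
    c=manip.get_calibration('wrist');M=c['mount'];R=Ro.from_quat(q).as_matrix()
    o=R@M[:3,3]+p;d=R@M[:3,:3]@np.array([(u-c['cx'])/c['fx'],(v-c['cy'])/c['fy'],1]);return o+d*(z-o[2])/d[2]
E
python3 - <<'E'
from h import *
s=manip.sense();f=512/448
for u,v,z in((234,173,.172),(237,197,.125),(239,224,.122)):print(wz(u*f,v*f,z,s['tcp_pos'],s['tool_rot']))
E
```

```text
[ 0.43525614 -0.09128213  0.172     ]
[ 0.47465217 -0.08844243  0.125     ]
[ 0.5058403  -0.08766254  0.122     ]
```

Run:
```python
from h import *
import cv2
s=manip.sense();f=512/448
for u,v in((234,192),(235,201)):print(wz(u*f,v*f,.172,s['tcp_pos'],s['tool_rot']))
w=manip.snapshot('wrist')
cv2.imwrite('pics/w2.png',cv2.resize(w[170:320,190:350],None,fx=4,fy=4,interpolation=2))
```

```text
[ 0.45088722 -0.09204821  0.172     ]
[ 0.4585871  -0.09162925  0.172     ]
```

View pics/w2.png

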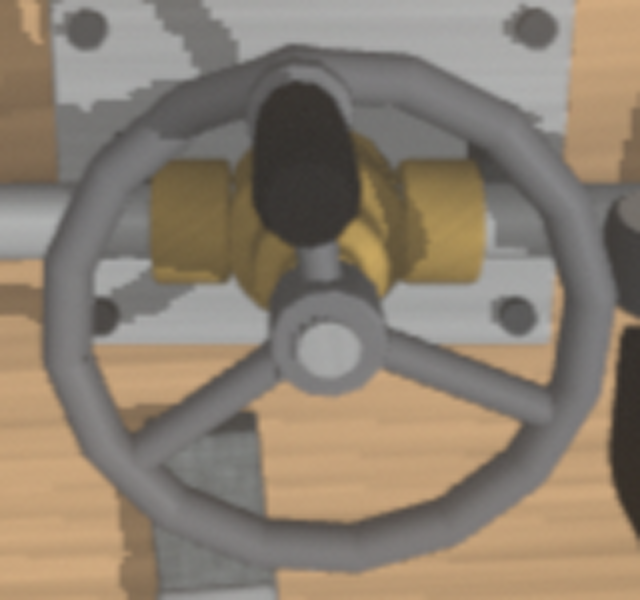

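Handle cap at about (267,219) and hub at (272,257) in the wrist picture: handle at (0.4515,-0.0915), hub (0.506,-0.089). Going down.

Request:
send_rows:
  commands:
    - {"delta_pos": [0.2,1.2,0.0],"yaw": 0.05}
    - {"delta_pos": [0.0,0.0,-3.0],"yaw": 0.0}
    - {"delta_pos": [0.0,0.0,-3.0],"yaw": 0.0}
    - {"delta_pos": [0.0,0.0,-2.5],"yaw": 0.0}
    - {"delta_pos": [0.0,0.0,-0.5],"yaw": 0.0}
    - {"delta_pos": [0.0,0.0,0.0],"yaw": 0.0}

```text
t: 3.25
tcp_pos: [0.4519, -0.0808, 0.135]
tool_rot: [-0.004, 1.0, -0.001, 0.0]
force: [-1.2, 0.6, -0.7]
finger_gap: 1.0
```

Request:
send_rows:
  commands:
    - {"delta_pos": [0.0,-0.9,-0.3],"yaw": 0.0}
    - {"delta_pos": [0.0,0.0,0.0],"yaw": 0.0}

```text
t: 3.5
tcp_pos: [0.4531, -0.0904, 0.1334]
tool_rot: [-0.005, 1.0, -0.002, 0.002]
force: [0.2, 0.2, 0.7]
finger_gap: 0.999
```

Request:
send_rows:
  commands:
    - {"delta_pos": [0.0,0.0,0.0],"yaw": 0.0}
    - {"delta_pos": [0.0,0.0,0.0],"yaw": 0.0}
    - {"delta_pos": [0.0,0.0,0.0],"yaw": 0.0}
    - {"delta_pos": [0.0,0.0,0.0],"yaw": 0.0}
    - {"delta_pos": [0.0,0.0,0.0],"yaw": 0.0}
    - {"delta_pos": [0.0,0.0,0.0],"yaw": 0.0}
    - {"delta_pos": [0.0,0.0,0.0],"yaw": 0.0}
    - {"delta_pos": [0.0,0.0,0.0],"yaw": 0.0}
  grip: 1
  force: 60

```text
t: 4.5
tcp_pos: [0.4539, -0.0914, 0.1348]
tool_rot: [-0.004, 1.0, -0.003, 0.003]
force: [-0.4, -0.0, 0.7]
finger_gap: 0.214
```

```bash
cat >> h.py <<'E'
def plan(c,d,n,r=.055,z=None):
    p=np.array(manip.sense()['tcp_pos']);f=np.arctan2(p[1]-c[1],p[0]-c[0]);cur=p[:2]
    print('r',np.hypot(*(p[:2]-c)),'phi',f,manip.sense()['force'],manip.sense()['ft_torque'])
    for i in range(n):
        f+=d;t=np.array(c)+r*np.array([np.cos(f),np.sin(f)]);print(np.round((t-cur)*100,2));cur=t
E
python3 -c "
from h import *
plan((.509,-.0905),-.2,10)"
```

```text
r 0.055081638364850305 phi -3.1250906582180127 [-0.374643   -0.01558785  0.69196187] [-0.0609557   0.08074972 -0.00140176]
[0.1  1.09]
[0.31 1.05]
[0.51 0.97]
[0.69 0.85]
[0.85 0.7 ]
[0.97 0.51]
[1.05 0.31]
[1.09 0.1 ]
[ 1.09 -0.12]
[ 1.04 -0.34]
```

Request:
send_rows:
  commands:
    - {"delta_pos": [0.1,1.1,0.0],"yaw": 0.0}
    - {"delta_pos": [0.3,1.05,0.0],"yaw": 0.0}
    - {"delta_pos": [0.5,0.95,0.0],"yaw": 0.0}
    - {"delta_pos": [0.7,0.85,0.0],"yaw": 0.0}
    - {"delta_pos": [0.85,0.7,0.0],"yaw": 0.0}
    - {"delta_pos": [0.95,0.5,0.0],"yaw": 0.0}

```text
t: 5.25
tcp_pos: [0.4894, -0.0383, 0.1348]
tool_rot: [-0.005, 1.0, -0.004, 0.003]
force: [-0.2, -6.8, -0.4]
finger_gap: 0.213
```

```bash
python3 -c "
from h import *
print(manip.sense()['tcp_pos'],manip.sense()['finger_gap'])
plan((.509,-.0905),-.25,10)"
```

```text
[ 0.48937328 -0.03828208  0.13480751] 0.21308597135758606
r 0.05578458157154021 phi 1.9303222268508178 [-0.23068339 -6.81935363 -0.37958089] [-0.96394589  0.15489106 -0.02552495]
[1.36 0.25]
[ 1.37 -0.02]
[ 1.32 -0.36]
[ 1.19 -0.68]
[ 0.99 -0.95]
[ 0.72 -1.17]
[ 0.41 -1.31]
[ 0.08 -1.37]
[-0.27 -1.35]
[-0.59 -1.24]
```

Request:
send_rows:
  commands:
    - {"delta_pos": [1.35,0.25,0.0],"yaw": 0.0}
    - {"delta_pos": [1.35,0.0,0.0],"yaw": 0.0}
    - {"delta_pos": [1.3,-0.35,0.0],"yaw": 0.0}
    - {"delta_pos": [1.2,-0.7,0.0],"yaw": 0.0}
    - {"delta_pos": [1.0,-0.95,0.0],"yaw": 0.0}
    - {"delta_pos": [0.7,-1.15,0.0],"yaw": 0.0}
    - {"delta_pos": [0.4,-1.3,0.0],"yaw": 0.0}
    - {"delta_pos": [0.1,-1.35,0.0],"yaw": 0.0}

```text
t: 6.25
tcp_pos: [0.5639, -0.0893, 0.1348]
tool_rot: [-0.006, 1.0, 0.001, -0.004]
force: [-2.2, 3.1, 2.9]
finger_gap: 0.217
```

```bash
python3 -c "
from h import *
print(manip.sense()['tcp_pos'],manip.sense()['finger_gap'])
plan((.509,-.0905),-.25,8)"
```

```text
[ 0.56386229 -0.08932326  0.13475978] 0.21715529755947421
r 0.05487490925493342 phi 0.021445738966495903 [-2.16766609  3.07266935  2.86415824] [ 4.41015824e-01  1.08777929e-01 -4.18731767e-04]
[-0.13 -1.36]
[-0.47 -1.29]
[-0.78 -1.13]
[-1.03 -0.9 ]
[-1.22 -0.62]
[-1.34 -0.3 ]
[-1.37  0.04]
[-1.32  0.38]
```

Request:
send_rows:
  commands:
    - {"delta_pos": [-0.15,-1.35,0.0],"yaw": 0.0}
    - {"delta_pos": [-0.45,-1.3,0.0],"yaw": 0.0}
    - {"delta_pos": [-0.8,-1.15,0.0],"yaw": 0.0}
    - {"delta_pos": [-1.05,-0.9,0.0],"yaw": 0.0}
    - {"delta_pos": [-1.2,-0.6,0.0],"yaw": 0.0}
    - {"delta_pos": [-1.35,-0.3,0.0],"yaw": 0.0}
    - {"delta_pos": [-1.35,0.05,0.0],"yaw": 0.0}
    - {"delta_pos": [-1.3,0.4,0.0],"yaw": 0.0}

```text
t: 7.25
tcp_pos: [0.4889, -0.1414, 0.1348]
tool_rot: [-0.0, 1.0, 0.006, 0.003]
force: [6.0, 6.5, -2.5]
finger_gap: 0.217
```

```bash
python3 -c "
from h import *
print(manip.sense()['tcp_pos'],manip.sense()['finger_gap'])
plan((.509,-.0905),-.15,7)"
```

```text
[ 0.48889895 -0.14136538  0.13484851] 0.21677902271843358
r 0.05469313428853592 phi -1.9471419111034227 [ 6.01985983  6.49165781 -2.51101623] [ 0.63347068 -1.01394921  0.02994215]
[-0.75  0.33]
[-0.68  0.47]
[-0.6   0.56]
[-0.51  0.65]
[-0.41  0.72]
[-0.3   0.77]
[-0.18  0.8 ]
```

Request:
send_rows:
  commands:
    - {"delta_pos": [-0.75,0.3,0.0],"yaw": 0.0}
    - {"delta_pos": [-0.7,0.45,0.0],"yaw": 0.0}
    - {"delta_pos": [-0.6,0.55,0.0],"yaw": 0.0}
    - {"delta_pos": [-0.5,0.65,0.0],"yaw": 0.0}
    - {"delta_pos": [-0.4,0.7,0.0],"yaw": 0.0}
    - {"delta_pos": [-0.3,0.75,0.0],"yaw": 0.0}
    - {"delta_pos": [-0.0,0.0,0.0],"yaw": 0.0}

```text
t: 8.12
tcp_pos: [0.4595, -0.1141, 0.1348]
tool_rot: [0.0, 1.0, 0.0, 0.009]
force: [2.4, 2.5, -0.2]
finger_gap: 0.215
```

```bash
python3 -c "
from h import *
print(manip.sense()['tcp_pos'],manip.sense()['finger_gap'])
plan((.509,-.0905),-.05,8)"
```

```text
[ 0.45950435 -0.11412859  0.13484017] 0.21517787041653688
r 0.05484641554890103 phi -2.6961984438714746 [ 2.44988365  2.52115847 -0.19657836] [ 0.54270594 -0.13260623  0.00660305]
[-0.13  0.24]
[-0.1   0.26]
[-0.09  0.26]
[-0.07  0.26]
[-0.06  0.27]
[-0.05  0.27]
[-0.03  0.27]
[-0.02  0.27]
```

Request:
send_rows:
  commands:
    - {"delta_pos": [-0.2,0.4,0.0],"yaw": 0.0}
    - {"delta_pos": [-0.15,0.4,0.0],"yaw": 0.0}
    - {"delta_pos": [-0.1,0.4,0.0],"yaw": 0.0}
    - {"delta_pos": [-0.05,0.4,0.0],"yaw": 0.0}
    - {"delta_pos": [-0.05,0.4,0.0],"yaw": 0.0}

```text
t: 8.75
tcp_pos: [0.4541, -0.0944, 0.1348]
tool_rot: [0.0, 1.0, -0.001, 0.009]
force: [0.6, -2.7, -1.3]
finger_gap: 0.215
```

Request:
send_rows:
  commands:
    - {"delta_pos": [0.0,0.3,0.0],"yaw": 0.0}
    - {"delta_pos": [0.0,0.3,0.0],"yaw": 0.0}

```text
t: 9.0
tcp_pos: [0.454, -0.0878, 0.1349]
tool_rot: [-0.0, 1.0, -0.001, 0.009]
force: [1.2, -2.8, -0.3]
finger_gap: 0.217
```

Request:
send_rows:
  commands:
    - {"delta_pos": [0.0,0.3,0.0],"yaw": 0.0}
    - {"delta_pos": [0.0,0.3,0.0],"yaw": 0.0}

```text
t: 9.25
tcp_pos: [0.4542, -0.0861, 0.1349]
tool_rot: [-0.004, 1.0, -0.006, 0.009]
force: [-4.8, -19.4, -3.7]
finger_gap: 0.215
```

Request:
send_rows:
  commands:
    - {"delta_pos": [0.0,0.3,0.0],"yaw": 0.0}
    - {"delta_pos": [0.0,0.3,0.0],"yaw": 0.0}

```text
t: 9.5
tcp_pos: [0.4542, -0.0861, 0.1349]
tool_rot: [-0.007, 1.0, -0.011, 0.008]
force: [-2.6, -15.1, -3.2]
finger_gap: 0.214
```

Request:
send_rows:
  commands:
    - {"delta_pos": [0.0,-0.02,0.0],"yaw": 0.0}
    - {"delta_pos": [0.0,-0.02,0.0],"yaw": 0.0}

```text
t: 9.75
tcp_pos: [0.454, -0.0865, 0.1348]
tool_rot: [-0.005, 1.0, -0.011, 0.008]
force: [-0.0, -2.2, 0.1]
finger_gap: 0.217
```

```bash
python3 -c "
from h import *
print(manip.sense()['tcp_pos'],manip.sense()['finger_gap'],manip.sense()['tool_rot'])
plan((.509,-.0905),.25,10)"
```

```text
[ 0.45404277 -0.0865302   0.13483575] 0.21736503202087237 [-0.00525175  0.99989544 -0.01067399  0.00822179]
r 0.05510042569367564 phi 3.0694834705019067 [-0.0127699  -2.18687737  0.08303851] [ 0.21268088  0.00596223 -0.05008104]
[ 0.08 -1.37]
[ 0.41 -1.31]
[ 0.72 -1.17]
[ 0.99 -0.95]
[ 1.19 -0.68]
[ 1.32 -0.36]
[ 1.37 -0.02]
[1.33 0.32]
[1.22 0.64]
[1.02 0.92]
```

Request:
send_rows:
  commands:
    - {"delta_pos": [0.1,-1.35,0.0],"yaw": 0.0}
    - {"delta_pos": [0.4,-1.3,0.0],"yaw": 0.0}
    - {"delta_pos": [0.7,-1.15,0.0],"yaw": 0.0}
    - {"delta_pos": [1.0,-0.95,0.0],"yaw": 0.0}
    - {"delta_pos": [1.2,-0.7,0.0],"yaw": 0.0}
    - {"delta_pos": [1.3,-0.35,0.0],"yaw": 0.0}
    - {"delta_pos": [1.35,0.0,0.0],"yaw": 0.0}
    - {"delta_pos": [1.35,0.3,0.0],"yaw": 0.0}

```text
t: 10.75
tcp_pos: [0.5241, -0.1428, 0.1348]
tool_rot: [-0.004, 1.0, -0.006, -0.0]
force: [-4.0, 2.6, 6.7]
finger_gap: 0.212
```

```bash
python3 -c "
from h import *
print(manip.sense()['tcp_pos'],manip.sense()['finger_gap'],manip.sense()['tool_rot'])
plan((.509,-.0905),.25,10)"
```

```text
[ 0.52413294 -0.14281701  0.13476434] 0.21180987485218294 [-3.85240888e-03  9.99976554e-01 -5.65990040e-03 -1.27136594e-04]
r 0.05446168981198943 phi -1.2892264773462596 [-3.9895036   2.62622469  6.73178231] [0.82137784 0.57682689 0.03144797]
[1.27 0.49]
[1.09 0.84]
[0.85 1.08]
[0.55 1.26]
[0.22 1.35]
[-0.12  1.37]
[-0.45  1.29]
[-0.76  1.14]
[-1.02  0.92]
[-1.21  0.64]
```

Request:
send_rows:
  commands:
    - {"delta_pos": [1.25,0.5,0.0],"yaw": 0.0}
    - {"delta_pos": [1.1,0.85,0.0],"yaw": 0.0}
    - {"delta_pos": [0.85,1.1,0.0],"yaw": 0.0}
    - {"delta_pos": [0.55,1.25,0.0],"yaw": 0.0}
    - {"delta_pos": [0.2,1.35,0.0],"yaw": 0.0}
    - {"delta_pos": [-0.1,1.35,0.0],"yaw": 0.0}
    - {"delta_pos": [-0.45,1.3,0.0],"yaw": 0.0}
    - {"delta_pos": [-0.75,1.15,0.0],"yaw": 0.0}
    - {"delta_pos": [-1.0,0.9,0.0],"yaw": 0.0}

```text
t: 11.88
tcp_pos: [0.5435, -0.0471, 0.1349]
tool_rot: [-0.004, 1.0, -0.009, 0.001]
force: [2.2, -4.1, -1.8]
finger_gap: 0.216
```

```bash
python3 -c "
from h import *
print(manip.sense()['tcp_pos'],manip.sense()['finger_gap'],manip.sense()['tool_rot'])
plan((.509,-.0905),.25,10)"
```

```text
[ 0.5434693  -0.04708181  0.13486422] 0.21575927582862528 [-0.00399399  0.99994688 -0.00944093  0.00107244]
r 0.05543710084759716 phi 0.8997915829598919 [ 2.24088525 -4.06063433 -1.75295257] [-0.09654891 -0.38231637  0.04972758]
[-1.2   0.68]
[-1.31  0.4 ]
[-1.37  0.06]
[-1.34 -0.28]
[-1.23 -0.6 ]
[-1.05 -0.89]
[-0.79 -1.12]
[-0.49 -1.28]
[-0.16 -1.36]
[ 0.18 -1.36]
```

Request:
send_rows:
  commands:
    - {"delta_pos": [-1.2,0.7,0.0],"yaw": 0.0}
    - {"delta_pos": [-1.3,0.4,0.0],"yaw": 0.0}
    - {"delta_pos": [-1.35,0.05,0.0],"yaw": 0.0}
    - {"delta_pos": [-1.35,-0.3,0.0],"yaw": 0.0}
    - {"delta_pos": [-1.25,-0.6,0.0],"yaw": 0.0}
    - {"delta_pos": [-1.05,-0.9,0.0],"yaw": 0.0}
    - {"delta_pos": [-0.8,-1.1,0.0],"yaw": 0.0}
    - {"delta_pos": [-0.5,-1.3,0.0],"yaw": 0.0}

```text
t: 12.88
tcp_pos: [0.4552, -0.0777, 0.1349]
tool_rot: [-0.002, 1.0, -0.01, 0.009]
force: [9.0, 1.5, -7.4]
finger_gap: 0.22
```

```bash
python3 -c "
from h import *
print(manip.sense()['tcp_pos'],manip.sense()['finger_gap'],manip.sense()['tool_rot'])
plan((.509,-.0905),.25,10)"
```

```text
[ 0.45515116 -0.07769099  0.13493445] 0.22048554419330554 [-0.00236373  0.99990223 -0.01002037  0.00946189]
r 0.05535132058605549 phi 2.908062807046173 [ 9.00992136  1.4615301  -7.40337803] [ 0.73425896 -1.19167331  0.04505753]
[-0.11 -1.37]
[ 0.19 -1.36]
[ 0.52 -1.27]
[ 0.82 -1.1 ]
[ 1.07 -0.86]
[ 1.25 -0.57]
[ 1.35 -0.24]
[1.37 0.1 ]
[1.3  0.43]
[1.15 0.74]
```

Request:
send_rows:
  commands:
    - {"delta_pos": [-0.1,-1.35,0.0],"yaw": 0.0}
    - {"delta_pos": [0.2,-1.35,0.0],"yaw": 0.0}
    - {"delta_pos": [0.5,-1.25,0.0],"yaw": 0.0}
    - {"delta_pos": [0.8,-1.1,0.0],"yaw": 0.0}
    - {"delta_pos": [1.05,-0.85,0.0],"yaw": 0.0}
    - {"delta_pos": [1.25,-0.55,0.0],"yaw": 0.0}
    - {"delta_pos": [1.35,-0.25,0.0],"yaw": 0.0}
    - {"delta_pos": [1.35,0.1,0.0],"yaw": 0.0}

```text
t: 13.88
tcp_pos: [0.5009, -0.144, 0.1349]
tool_rot: [-0.003, 1.0, -0.007, -0.008]
force: [-6.1, -13.1, -0.9]
finger_gap: 0.215
```

```bash
python3 -c "
from h import *
print(manip.sense()['tcp_pos'],manip.sense()['finger_gap'],manip.sense()['tool_rot'])
plan((.509,-.0905),.25,10)"
```

```text
[ 0.50094508 -0.14397815  0.13485414] 0.2153126526294531 [-0.0034801   0.99993574 -0.00702598 -0.00818812]
r 0.054081368413820954 phi -1.7202932583739017 [ -6.11043411 -13.14641784  -0.85585761] [-1.8348841   0.43654798  0.00898046]
[ 1.36 -0.12]
[1.34 0.31]
[1.22 0.63]
[1.03 0.91]
[0.77 1.14]
[0.46 1.29]
[0.13 1.37]
[-0.21  1.36]
[-0.54  1.26]
[-0.84  1.09]
```

Request:
send_rows:
  commands:
    - {"delta_pos": [1.35,-0.1,0.0],"yaw": 0.0}
    - {"delta_pos": [1.35,0.3,0.0],"yaw": 0.0}
    - {"delta_pos": [1.2,0.65,0.0],"yaw": 0.0}
    - {"delta_pos": [1.05,0.9,0.0],"yaw": 0.0}
    - {"delta_pos": [0.75,1.15,0.0],"yaw": 0.0}
    - {"delta_pos": [0.45,1.3,0.0],"yaw": 0.0}
    - {"delta_pos": [0.15,1.35,0.0],"yaw": 0.0}
    - {"delta_pos": [-0.2,1.35,0.0],"yaw": 0.0}
    - {"delta_pos": [-0.55,1.25,0.0],"yaw": 0.0}

```text
t: 15.0
tcp_pos: [0.5544, -0.0588, 0.1347]
tool_rot: [-0.004, 1.0, -0.008, -0.013]
force: [-6.2, -7.6, 2.5]
finger_gap: 0.214
```

```bash
python3 -c "
from h import *
print(manip.sense()['tcp_pos'],manip.sense()['finger_gap'],manip.sense()['tool_rot'])
plan((.509,-.0905),.25,10)"
```

```text
[ 0.55435237 -0.05884627  0.13473227] 0.21383940476541546 [-0.00443325  0.99986606 -0.00836927 -0.01334743]
r 0.055306377588152565 phi 0.6093494132030607 [-6.17393768 -7.5679482   2.45943873] [-0.92236424  0.30749458  0.06440701]
[-0.94  1.  ]
[-1.14  0.76]
[-1.29  0.45]
[-1.37  0.12]
[-1.35 -0.22]
[-1.26 -0.55]
[-1.08 -0.84]
[-0.84 -1.09]
[-0.54 -1.26]
[-0.21 -1.35]
```

Go to about φ=2.6, then approach slowly.

Request:
send_rows:
  commands:
    - {"delta_pos": [-0.95,1.0,0.0],"yaw": 0.0}
    - {"delta_pos": [-1.15,0.75,0.0],"yaw": 0.0}
    - {"delta_pos": [-1.3,0.45,0.0],"yaw": 0.0}
    - {"delta_pos": [-1.35,0.1,0.0],"yaw": 0.0}
    - {"delta_pos": [-1.35,-0.2,0.0],"yaw": 0.0}
    - {"delta_pos": [-1.25,-0.55,0.0],"yaw": 0.0}
    - {"delta_pos": [-0.9,-0.7,0.0],"yaw": 0.0}
    - {"delta_pos": [0.0,0.0,0.0],"yaw": 0.0}

```text
t: 16.0
tcp_pos: [0.4735, -0.0476, 0.1348]
tool_rot: [-0.006, 1.0, -0.01, -0.005]
force: [0.6, -4.7, -2.1]
finger_gap: 0.212
```

```bash
python3 -c "
from h import *
print(manip.sense()['tcp_pos'],manip.sense()['finger_gap'],manip.sense()['tool_rot'])
plan((.509,-.0905),.08,8)"
```

```text
[ 0.47352108 -0.04756055  0.13483012] 0.21152710911179887 [-0.00563423  0.99991909 -0.01001665 -0.00545318]
r 0.05570054145003708 phi 2.261342509279928 [ 0.62231945 -4.66013495 -2.09432568] [-0.15123873 -0.4659032   0.07212043]
[-0.28 -0.35]
[-0.3  -0.32]
[-0.28 -0.34]
[-0.25 -0.36]
[-0.22 -0.38]
[-0.19 -0.4 ]
[-0.16 -0.41]
[-0.12 -0.42]
```

Request:
send_rows:
  commands:
    - {"delta_pos": [-0.45,-0.4,0.0],"yaw": 0.0}
    - {"delta_pos": [-0.4,-0.4,0.0],"yaw": 0.0}
    - {"delta_pos": [-0.35,-0.5,0.0],"yaw": 0.0}
    - {"delta_pos": [-0.25,-0.55,0.0],"yaw": 0.0}
    - {"delta_pos": [-0.2,-0.55,0.0],"yaw": 0.0}
    - {"delta_pos": [-0.15,-0.4,0.0],"yaw": 0.0}
    - {"delta_pos": [0.0,0.0,0.0],"yaw": 0.0}

```text
t: 16.88
tcp_pos: [0.4553, -0.0769, 0.1348]
tool_rot: [-0.005, 1.0, -0.009, -0.005]
force: [1.7, 1.1, -2.3]
finger_gap: 0.213
```

```bash
python3 -c "
from h import *
print(manip.sense()['tcp_pos'],manip.sense()['finger_gap'],manip.sense()['tool_rot'])
plan((.509,-.0905),.05,7)"
```

```text
[ 0.45527304 -0.07692435  0.13483911] 0.21282808965356476 [-0.00452716  0.99993823 -0.00899398 -0.00470644]
r 0.05541556222673491 phi 2.8940945211123625 [ 1.74124918  1.1357986  -2.30447638] [ 0.68247011 -0.75086218 -0.00468146]
[-0.02 -0.28]
[-0.05 -0.27]
[-0.03 -0.27]
[-0.02 -0.27]
[-0.01 -0.27]
[ 0.01 -0.27]
[ 0.02 -0.27]
```

Request:
send_rows:
  commands:
    - {"delta_pos": [-0.05,-0.25,0.0],"yaw": 0.0}
    - {"delta_pos": [-0.05,-0.25,0.0],"yaw": 0.0}
    - {"delta_pos": [-0.02,-0.2,0.0],"yaw": 0.0}
    - {"delta_pos": [0.0,0.0,0.0],"yaw": 0.0}

```text
t: 17.38
tcp_pos: [0.454, -0.0839, 0.1348]
tool_rot: [-0.005, 1.0, -0.009, -0.005]
force: [3.2, 1.4, -2.3]
finger_gap: 0.215
```

Request:
send_rows:
  commands:
    - {"delta_pos": [0.0,-0.2,0.0],"yaw": 0.0}
    - {"delta_pos": [0.0,0.0,0.0],"yaw": 0.0}
    - {"delta_pos": [0.0,0.0,0.0],"yaw": 0.0}

```text
t: 17.75
tcp_pos: [0.4539, -0.086, 0.1348]
tool_rot: [-0.005, 1.0, -0.009, -0.005]
force: [2.9, 1.0, -1.6]
finger_gap: 0.218
```

Request:
send_rows:
  commands:
    - {"delta_pos": [0.0,-0.05,0.0],"yaw": 0.0}
    - {"delta_pos": [0.0,0.0,0.0],"yaw": 0.0}
    - {"delta_pos": [0.0,0.0,0.0],"yaw": 0.0}
    - {"delta_pos": [0.0,0.0,0.0],"yaw": 0.0}

```text
t: 18.25
tcp_pos: [0.4538, -0.0864, 0.1348]
tool_rot: [-0.005, 1.0, -0.009, -0.005]
force: [2.9, 2.3, -1.7]
finger_gap: 0.214
```

Run:
```python
from h import *
import cv2
w=manip.snapshot('wrist');t=manip.snapshot('scene')
s=manip.sense();print(s['tcp_pos'],s['force'],np.abs(s['qd']).max(),s['t'])
cv2.imwrite('pics/w3.png',np.hstack([cv2.resize(w,(448,336)),cv2.resize(t[80:230,170:320],(336,336),interpolation=2)]))
```

```text
[ 0.45380414 -0.08640524  0.13482399] [ 2.5476682   1.62725391 -2.52134658] 0.0010781508531840386 18.35
```

View pics/w3.png

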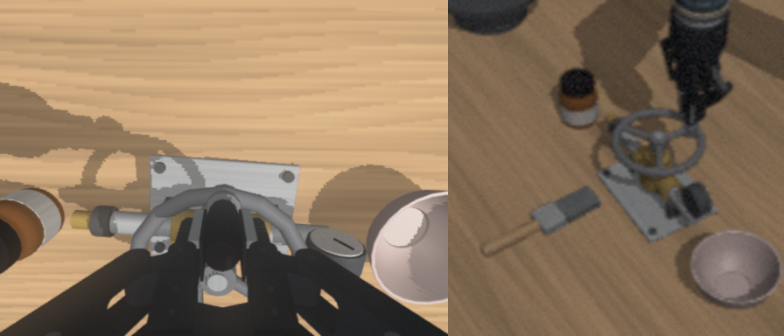

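The wrist view shows the handle (225,225) held between the pads, with its spoke lined up along the stand's -x. The bowl, jar and brush are where they were. The arm is at rest, so I'm handing in.

```bash
python3 -c "
from h import *
print(manip.sign_off())"
```

```text
the job is handed in; nothing more can be done
None
```

The valve is set: I wound it clockwise to the closed stop, then backed it off two full turns anticlockwise. I handed in at about 18.4 s of the 69 s, still gripping the handle and standing still.

- **Closed stop:** after about one turn, the tool halted at y = -0.0861 m against a 15–19 N push, and a second push moved it no further. The handle then lay at 3.07 rad about the hub, which matches the stand's -x direction that I measured in the images.
- **Two turns back:** the final tool position was (0.4538, -0.0864), against (0.4540, -0.0865) at the stop once the push was eased off. That is within about 0.3 mm, or roughly 0.3°.
- **Last picture:** the handle was still between the pads, and the bowl, jar and brush looked undisturbed. The remaining force on the tool was about 4 N, and the joints were at rest.

I checked the two turns by the tool's position and by counting the turns. I did not measure the wheel angle separately at the end. No check failed or disagreed.

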